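Find the socket key that fits the banding wheel's hub nut

ROBOT

A 6-joint arm with a two-finger parallel gripper is mounted at the origin on the work surface. World frame = base frame: x ahead of the robot, y to its left, z up, the work surface at z = 0. Lengths are in m, angles in rad, forces in N, time in s.
With the tool pointing down it reaches from about 0.35 to 0.85 m from the base axis. Payload 8.1 kg.
Tool frame: the origin (TCP) lies midway between the tips of the shut fingers; the grasp point (between the pads) lies 19 mm behind it; z points along the fingers, y is the line along which they close (so a half turn about z gives the same grasp; the last joint's range is limited). The gripper opens to 85 mm and grips with 20 to 120 N. Pads are 22 mm wide; open, the fingers measure 114 mm over their backs; the gripper's body (76 mm by 85 mm) begins 54 mm behind the grasp point. The pads swing forward as they close: fully open they stand 13 mm farther back than shut.
Start: joints at [-1.379, 0.13, 1.488, -0, 1.523, -0.085], TCP at [0.164, -0.577, 0.205] pointing down, gripper open.
Joint ranges: [-2.96, 2.96], [-0.89, 2.26], [0.02, 2.5], [-1.34, 4.48], [0, 2.73], [-2.66, 2.66]. Speed limits (rad/s): [2.39, 2.39, 2.79, 3.14, 3.14, 3.14].

INTERFACE

Orientations are given as a unit quaternion [w, x, y, z].
In Python, from plant import readout, imaging, workorder gives the robot as it stands. The module is installed in compiled form; this text tells all that it offers.
- The arm moves only by the tool servo_tool, never from a script. Its argument "plan" is a list of rows, each a list of 6 numbers: the shift along the tool's x, y, z normalised to -1 to 1, where 1 is 0.02 m, then the turn, a rotation vector about the tool's x, y, z normalised to -1 to 1, where 1 is 4 degrees. A call has exactly 5 rows; each row shifts and turns the commanded pose from where the row before left it, along the tool's axes as they then stand; what a row does not reach is not made up. A row lasts 1/8 s, in which the tool goes at most 62.5 mm and 10.7 degrees, less where a joint would pass 70% of its speed; a pose out of reach is approached as far as the arm can. A call with a number of a shift or a turn outside -1 to 1 is refused whole. A call with a gripper value outside its range is refused whole. "jaw" is the opening, from -1 (shut) to 1 (fully open), set as the call begins (left out, the last holds). The fingers move at their own pace and stop on an object; "force" is the grip in N (left out, the last holds). Time passes only in rows, so rows that do not move let the fingers close, or fill a call up. It gives the time, the measured TCP pose, the force, the opening and the grip force at its end, in the units of the state.
- readout.state(): the state, without advancing time (a new reading comes with each control period).
- imaging.capture(name): name is "scene" or "top"; returns (picture, depth): 420x560x3 uint8, blue, green, red; 420x560 float32, m along the optical axis (not along the pixel's ray), 0 where there is no reading.
- imaging.camera_params(name): a dict with "camera_matrix" (3x3 intrinsics, pixels), "distortion" ([k1, k2, p1, p2, k3] as OpenCV has them; the pictures are not rectified), "R" (3x3) and "t" (3): a world point X has camera coordinates R X + t. Camera axes: x right, y down, z forward; pixel columns grow to the right and rows downward; lengths in m; the calibration is good to about 2 mm. A picture is of the moment at which its call begins. camera_params takes no time and is no camera call.
- workorder.job_done(): hands the job in; it is judged then, once.
The state is a dict: "time": time; "q": joint angles; "joint_vel": joint speeds; "tau": joint torques, N m; "ee_pos": TCP position; "tool_rot": TCP orientation; "wrist_force": force on the tool from outside, world axes, zero at the start; "torque": the same for the moment, N m; "grip_width": opening from 0.0 (shut) to 1.0 (fully open); "grip_force": force on a finger pad.
Only numpy, scipy, OpenCV 4.12 (cv2) and the standard library are available. Lean on these libraries where they do the work, as an engineer would, in place of code of your own. Each camera call takes 0.05 s, during which the arm holds its last target. There are 200 camera calls.

TASK

One of the three T-handle socket keys on the pegged board fits the hex nut in the hub at the centre of the blue banding wheel: find it, by trying if need be, and push it fully home on that nut, upright. The two others must finish standing on posts of the pegged board, mouth down and let go, and the rest of the bench is left as it is. Do not let go of the key that fits: finish while still gripping it, seated on the nut.

Things in the scene. Friction and masses are not known exactly. Their poses are not given: they have to be found in the camera images.
- key_red: T-handle socket key, red bar. Origin: centre of its mouth (down), z up. Hex tube to 40 mm, 28, 36 or 45 mm over corners; shank 14 mm thick to 68 mm; bar 68 to 88 mm high, 60 mm long along y, 16 mm thick along x: grip across x. Hex bore 30 mm deep, two flats square to x; size 19.2, 26.4 or 33.6 mm across flats, see or try. 0.11 to 0.22 kg.
- key_yellow: T-handle socket key, yellow bar. Origin: centre of its mouth (down), z up. Hex tube to 40 mm, 28, 36 or 45 mm over corners; shank 14 mm thick to 68 mm; bar 68 to 88 mm high, 60 mm long along y, 16 mm thick along x: grip across x. Hex bore 30 mm deep, two flats square to x; size 19.2, 26.4 or 33.6 mm across flats, see or try. 0.11 to 0.22 kg.
- key_green: T-handle socket key, green bar. Origin: centre of its mouth (down), z up. Hex tube to 40 mm, 28, 36 or 45 mm over corners; shank 14 mm thick to 68 mm; bar 68 to 88 mm high, 60 mm long along y, 16 mm thick along x: grip across x. Hex bore 30 mm deep, two flats square to x; size 19.2, 26.4 or 33.6 mm across flats, see or try. 0.11 to 0.22 kg.
- hub_p: One of three fixed round aluminium hubs, 64 mm wide, 26 high; one is on the wheel, two on the dark wood spares block: which varies. Origin: centre of underside, z up. Its top has a recess 20 mm deep (floor at 6 mm) holding a brass hex nut 14 mm high, two flats square to the hub's x, chamfered on top; 17, 24 or 31 mm across flats, one size per hub.
- hub_q: One of three fixed round aluminium hubs, 64 mm wide, 26 high; one is on the wheel, two on the dark wood spares block: which varies. Origin: centre of underside, z up. Its top has a recess 20 mm deep (floor at 6 mm) holding a brass hex nut 14 mm high, two flats square to the hub's x, chamfered on top; 17, 24 or 31 mm across flats, one size per hub.
- hub_r: One of three fixed round aluminium hubs, 64 mm wide, 26 high; one is on the wheel, two on the dark wood spares block: which varies. Origin: centre of underside, z up. Its top has a recess 20 mm deep (floor at 6 mm) holding a brass hex nut 14 mm high, two flats square to the hub's x, chamfered on top; 17, 24 or 31 mm across flats, one size per hub.
- wheel: Blue banding wheel (painter's turntable, locked), 150 mm disc, top 40 mm above the table, on which the hub to work on stands, centred. Origin: centre of its foot on the table, z up. The key that fits its nut has 1.1 to 1.3 mm to spare per side and goes down to the recess floor; a smaller key stops on the nut's top (14 mm higher), a larger one on the hub's rim (20 mm higher).
- rack: Pegged plywood board 75 x 285 x 20 mm, fixed. Origin: centre of its underside; its row of three posts runs along its y. Posts are 10 mm thick and stand 27 mm above the board, 90 mm apart; at the start a key stands on each, mouth on the board, its bar along the row to within 0.25 rad.
- post_0 (a point): Foot of a post of the pegged board: centre of the post at the board's top face (20 mm above the table).
- post_1 (a point): Foot of a post of the pegged board: centre of the post at the board's top face (20 mm above the table).
- post_2 (a point): Foot of a post of the pegged board: centre of the post at the board's top face (20 mm above the table).
- jar_yellow: Bystander: yellow paint jar, 66 mm wide, 100 mm high. Origin: centre of its underside.
- jar_white: Bystander: white paint jar, 64 mm wide, 75 mm high. Origin: centre of its underside.
- bauble_gold: Bystander: gold bauble on a small wooden drying stand, 70 mm wide, 109 mm high. Origin: centre of its underside.
- bauble_red: Bystander: red bauble on a small wooden drying stand, 70 mm wide, 109 mm high. Origin: centre of its underside.
- brush: Bystander: paint brush lying on the table. Origin: on the table near its middle; x along it, handle to -x. About 200 mm long, 42 mm wide.
- paint_pot: Bystander: small blue paint pot, 40 mm wide, 30 mm high. Origin: centre of its underside.
- tray: Bystander: clear plastic tray 130 x 190 x 45 mm. Origin: centre of its underside.
Not all that is in view belongs to the job. Leave any orange or turquoise look-alike of the key_red alone.

How it is judged:
At the end, for the whole second after the job is handed in: Fitting key on the nut of the wheel's hub: mouth within 4.5 mm of the recess floor, within 3.5 mm of centre, tilt under 0.1 rad, gripped (over 2 N). The other two keys each on a post: mouth within 4 mm of the board, within 13 mm of the post, tilt under 0.12 rad, not touched by the fingers (((horizontal distance between hub_q and wheel below 0.02 m and horizontal distance between key_red and hub_q below 0.0035 m and z of key_red in the frame of hub_q below 0.0105 m and angle between key_red's own z axis and vertical below 0.1 rad and contact force between the fingers and key_red above 2 N and ((horizontal distance between key_yellow and post_0 below 0.013 m or horizontal distance between key_yellow and post_1 below 0.013 m or horizontal distance between key_yellow and post_2 below 0.013 m) and z of key_yellow in the frame of rack below 0.024 m and angle between key_yellow's own z axis and vertical below 0.12 rad and contact force between the fingers and key_yellow below 0.1 N) and ((horizontal distance between key_green and post_0 below 0.013 m or horizontal distance between key_green and post_1 below 0.013 m or horizontal distance between key_green and post_2 below 0.013 m) and z of key_green in the frame of rack below 0.024 m and angle between key_green's own z axis and vertical below 0.12 rad and contact force between the fingers and key_green below 0.1 N)) or (horizontal distance between hub_p and wheel below 0.02 m and horizontal distance between key_yellow and hub_p below 0.0035 m and z of key_yellow in the frame of hub_p below 0.0105 m and angle between key_yellow's own z axis and vertical below 0.1 rad and contact force between the fingers and key_yellow above 2 N and ((horizontal distance between key_red and post_0 below 0.013 m or horizontal distance between key_red and post_1 below 0.013 m or horizontal distance between key_red and post_2 below 0.013 m) and z of key_red in the frame of rack below 0.024 m and angle between key_red's own z axis and vertical below 0.12 rad and contact force between the fingers and key_red below 0.1 N) and ((horizontal distance between key_green and post_0 below 0.013 m or horizontal distance between key_green and post_1 below 0.013 m or horizontal distance between key_green and post_2 below 0.013 m) and z of key_green in the frame of rack below 0.024 m and angle between key_green's own z axis and vertical below 0.12 rad and contact force between the fingers and key_green below 0.1 N)) or (horizontal distance between hub_r and wheel below 0.02 m and horizontal distance between key_green and hub_r below 0.0035 m and z of key_green in the frame of hub_r below 0.0105 m and angle between key_green's own z axis and vertical below 0.1 rad and contact force between the fingers and key_green above 2 N and ((horizontal distance between key_red and post_0 below 0.013 m or horizontal distance between key_red and post_1 below 0.013 m or horizontal distance between key_red and post_2 below 0.013 m) and z of key_red in the frame of rack below 0.024 m and angle between key_red's own z axis and vertical below 0.12 rad and contact force between the fingers and key_red below 0.1 N) and ((horizontal distance between key_yellow and post_0 below 0.013 m or horizontal distance between key_yellow and post_1 below 0.013 m or horizontal distance between key_yellow and post_2 below 0.013 m) and z of key_yellow in the frame of rack below 0.024 m and angle between key_yellow's own z axis and vertical below 0.12 rad and contact force between the fingers and key_yellow below 0.1 N)))); the arm keeps its last pose, push and grip.
It fails at once if a bystander is moved more than 30 mm (distance of any of jar_yellow, jar_white, bauble_gold, bauble_red, brush, paint_pot, tray from where it was at the start of the episode above 0.03 m).
It also fails if it takes over 72 s, if anything falls off the work surface, if the arm or the gripper's body presses on something with over 40 N, if the wrist force passes 120 N, or if a joint passes its speed limit or range.

## Working session

There is one attempt and no reset: what is moved stays moved. The work goes in short steps, Python scripts to look and compute and a tool call to move; the robot and the scene stay as the last step left them, time stands still between calls to the robot, and variables do not carry over. Pictures are saved under pics/ and viewed, at most 10 in all, crops included, and the job is handed in when it is done.

Besides the shell and the picture viewer there is one more tool, called after "Call:" by a JSON object that holds its "method" and its "body", one argument or row to a line. servo_tool: Moves the arm, as the interface text tells. Its arguments: {"type":"object","properties":{"plan":{"type":"array"},"jaw":{"type":"number"},"force":{"type":"number"}},"required":["plan"]}

```bash
mkdir -p pics; python3 - <<'E'
from plant import readout, imaging
import cv2, numpy as np
print(readout.state())
for n in("scene","top"):
    p,d=imaging.capture(n); cv2.imwrite(f"pics/{n}0.png",p); np.save(f"pics/{n}0.npy",d); print(n,imaging.camera_params(n))
E
```

```text
{'time': 0.0, 'q': array([-1.37937013e+00,  1.31173472e-01,  1.48927484e+00,  6.40303559e-08,
        1.52302132e+00, -8.53867564e-02]), 'joint_vel': array([ 2.08410316e-03,  1.95769659e-03,  5.05827995e-05,  6.52437092e-04,
       -6.51506895e-04, -4.61175712e-04]), 'tau': array([-3.35264040e-04, -5.69392848e+01, -5.00558782e+01, -3.03600773e-04,
        1.47340778e-02, -2.10132106e-05]), 'ee_pos': array([ 0.16388841, -0.57655431,  0.20403958]), 'tool_rot': array([-9.37168684e-04,  9.90436668e-01,  1.37964942e-01, -4.97030097e-05]), 'wrist_force': array([0.46927547, 0.17999734, 0.92025554]), 'torque': array([ 0.05912089, -0.01149794,  0.02532844]), 'grip_force': 0.0, 'grip_width': 1.0010938856208085}
scene {'camera_matrix': array([[441.63144469,   0.        , 279.15774057],
       [  0.        , 441.63144469, 208.08661884],
       [  0.        ,   0.        ,   1.        ]]), 'distortion': array([-0.11841325,  0.        ,  0.        ,  0.        ,  0.        ]), 'R': array([[-0.55345701,  0.83267829, -0.01822646],
       [ 0.63787538,  0.409703  , -0.65211843],
       [-0.53553743, -0.37254573, -0.75789798]]), 't': array([ 0.31656211, -0.3310722 ,  1.43719488])}
top {'camera_matrix': array([[440.04680485,   0.        , 280.58850856],
       [  0.        , 440.04680485, 201.9100232 ],
       [  0.        ,   0.        ,   1.        ]]), 'distortion': array([0.02918588, 0.        , 0.        , 0.        , 0.        ]), 'R': array([[ 0.01151498, -0.99993113, -0.00226837],
       [-0.98993814, -0.01107989, -0.14106635],
       [ 0.1410315 ,  0.00386993, -0.98999755]]), 't': array([-0.02446412,  0.56809688,  1.0414639 ])}
```

View pics/scene0.png

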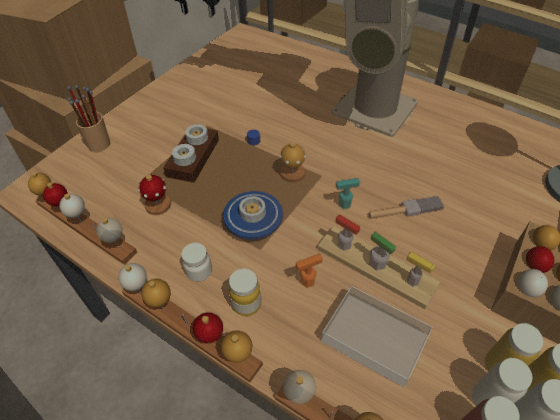

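View pics/top0.png

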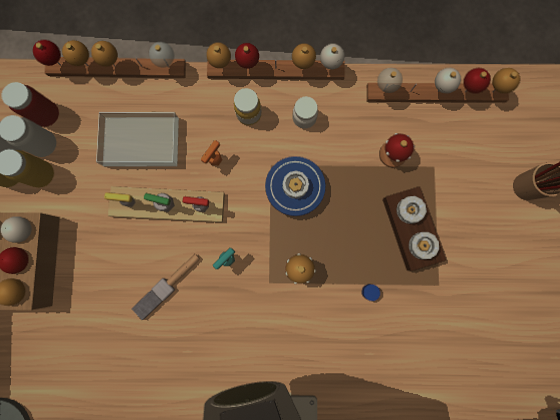

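The scene picture shows the wheel at (252,213), the spares block at (190,150), and the rack with red, green and yellow keys at (345,230), (381,248) and (418,268). In the top view the wheel is at (296,185) and the keys at (196,202), (157,199) and (119,199). Next I'll measure.

```bash
cat > h.py <<'E'
import cv2, numpy as np
from plant import readout, imaging
def ray(n,uv):
    c=imaging.camera_params(n); R,t=np.array(c["R"]),np.array(c["t"])
    p=cv2.undistortPoints(np.float64(uv).reshape(-1,1,2),c["camera_matrix"],c["distortion"]).reshape(-1,2)
    return -R.T@t, np.c_[p,np.ones(len(p))]@R
def plane(n,uv,z):
    o,d=ray(n,uv); return o+d*((z-o[2])/d[:,2])[:,None]
def cloud(n,depth,m):
    v,u=np.nonzero(m&(depth>0)); o,d=ray(n,np.c_[u,v]); return o+d*depth[v,u][:,None]
HUE=dict(red=((0,6),(174,180)),yellow=((22,34),),green=((50,75),))
def mask(p,hues,smin=110,vmin=50):
    h=cv2.cvtColor(p,cv2.COLOR_BGR2HSV).astype(int)
    return sum(((h[...,0]>=a)&(h[...,0]<=b)) for a,b in hues).astype(bool)&(h[...,1]>smin)&(h[...,2]>vmin)
E
python3 - <<'E'
from h import *
box=dict(top=(100,175,230,225),scene=(325,205,440,290))
for n in box:
    p=cv2.imread(f"pics/{n}0.png");d=np.load(f"pics/{n}0.npy");x0,y0,x1,y1=box[n]
    for k in HUE:
        m=mask(p,HUE[k]);b=np.zeros_like(m);b[y0:y1,x0:x1]=1;m&=b
        P=cloud(n,d,m); zt=np.percentile(P[:,2],80); P=P[P[:,2]>0.1]
        r=cv2.minAreaRect(np.float32(P[:,:2]*1000)); print(n,k,m.sum(),len(P),"ztop",zt.round(4),"mean",P.mean(0).round(4),"rect",np.round(r[0],1),np.round(r[1],1),round(r[2],1), end=' ')
        c=P[:,:2]-P[:,:2].mean(0);w,V=np.linalg.eigh(c.T@c);print("axis",np.round(V[:,1],3))
    # wheel
    h=cv2.cvtColor(p,cv2.COLOR_BGR2HSV);m=mask(p,((100,125),))
    cs=max(cv2.findContours(m.astype(np.uint8),0,2)[0],key=cv2.contourArea)
    X=plane(n,cs.reshape(-1,2),.04);print(n,"wheel",np.round(cv2.minEnclosingCircle(np.float32(X[:,:2]*1000)),1) if 0 else cv2.minEnclosingCircle(np.float32(X[:,:2]*1000)))
def up(p,x,y,w,h,W,H):return cv2.resize(p[y:y+h,x:x+w],(W,H),interpolation=2)
t=cv2.imread("pics/top0.png");s=cv2.imread("pics/scene0.png")
cv2.imwrite("pics/crop.png",np.vstack([np.hstack([up(t,100,180,130,50,520,200),up(t,270,160,50,50,200,200)]),np.hstack([up(s,320,205,120,90,480,360),up(s,225,185,60,60,240,360)])]))
E
```

```text
top red 169 155 ztop 0.109 mean [0.5599 0.1787 0.1071] rect [560.2 179.3] [56.9 14.4] 86.4 axis [0.096 0.995]
top yellow 146 144 ztop 0.109 mean [0.5675 0.3591 0.1073] rect [567.6 359.9] [56.6 14.5] 85.3 axis [0.103 0.995]
top green 151 146 ztop 0.1092 mean [0.5632 0.2684 0.1075] rect [563.5 268.7] [56.1 13.3] 76.4 axis [0.235 0.972]
top wheel ((609.3164672851562, -53.534236907958984), 73.38021850585938)
scene red 179 154 ztop 0.1074 mean [0.5637 0.1803 0.106 ] rect [562.4 179.9] [56.9 16.9] 84.5 axis [0.115 0.993]
scene yellow 210 181 ztop 0.1079 mean [0.5704 0.3604 0.1064] rect [569.1 359.8] [58.7 17. ] 83.8 axis [0.094 0.996]
scene green 117 116 ztop 0.1088 mean [0.5669 0.271  0.1074] rect [565.9 270.6] [56.5 13.3] 75.6 axis [0.236 0.972]
scene wheel ((610.281982421875, -54.54587173461914), 56.442081451416016)
```

View pics/crop.png

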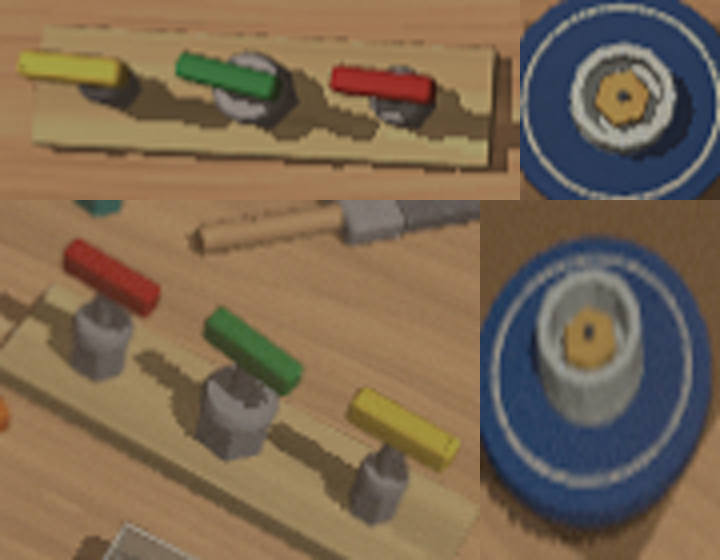

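The crops show three tube sizes: yellow is thinnest, red medium, green thickest. I'll measure the wheel's nut next: its size, centre and yaw.

```bash
python3 - <<'E'
from h import *
c0=dict(top=(296,185),scene=(252,211))
for n in c0:
    p=cv2.imread(f"pics/{n}0.png");d=np.load(f"pics/{n}0.npy")
    # add averaged frames for noise
    fr=[p.astype(float)]+[imaging.capture(n)[0].astype(float) for _ in range(6)]
    p=np.mean(fr,0)
    # rectify to plane z=.06 at 0.5mm grid
    c=imaging.camera_params(n); C=plane(n,[c0[n]],.06)[0]
    g=np.arange(-50,50.1,.5)/1000; X,Y=np.meshgrid(g,g,indexing='ij')
    W=np.c_[C[0]+X.ravel(),C[1]+Y.ravel(),np.full(X.size,.06)]
    uv,_=cv2.projectPoints(W,cv2.Rodrigues(c["R"])[0],c["t"],c["camera_matrix"],c["distortion"])
    im=cv2.remap(p.astype(np.float32),uv[:,0,0].reshape(X.shape).astype(np.float32),uv[:,0,1].reshape(X.shape).astype(np.float32),cv2.INTER_CUBIC).clip(0,255).astype(np.uint8)
    h=cv2.cvtColor(im,cv2.COLOR_BGR2HSV); m=((h[...,0]<32)&(h[...,0]>10)&(h[...,1]>100)&(h[...,2]>70)).astype(np.uint8)
    q=max(cv2.findContours(m,0,1)[0],key=cv2.contourArea);f=np.zeros_like(m);cv2.drawContours(f,[q],-1,1,-1)
    v=q.reshape(-1,2)[:,::-1]*.5e-3-.05  # (x,y)
    ii,jj=np.nonzero(f);ctr=np.array([X[ii,jj].mean(),Y[ii,jj].mean()]);A=f.sum()*.25
    r=np.c_[X[ii,jj],Y[ii,jj]]-ctr; z=(r[:,0]+1j*r[:,1]); mom=(abs(z)**6*np.exp(6j*np.angle(z))).sum()/ (abs(z)**6).sum()
    print(n,"C",C.round(4),"ctr",(C[:2]+ctr).round(4),"area",A,"AF",np.sqrt(A/.866).round(1),"corner angle mod60",np.degrees(np.angle(mom)/6).round(1),"str",abs(mom).round(3))
    # rim of hub: bright grey ring at z=.066
    cv2.imwrite(f"pics/nut_{n}.png",cv2.resize(im,(400,400)))
a=np.hstack([cv2.imread("pics/nut_top.png"),cv2.imread("pics/nut_scene.png")]);cv2.imwrite("pics/nut.png",a)
E
```

```text
top C [ 0.6074 -0.055   0.06  ] ctr [ 0.6095 -0.0527] area 823.75 AF 30.8 corner angle mod60 -15.9 str 0.198
scene C [ 0.6209 -0.0457  0.06  ] ctr [ 0.6126 -0.0519] area 797.0 AF 30.3 corner angle mod60 -16.5 str 0.125
```

View pics/nut.png

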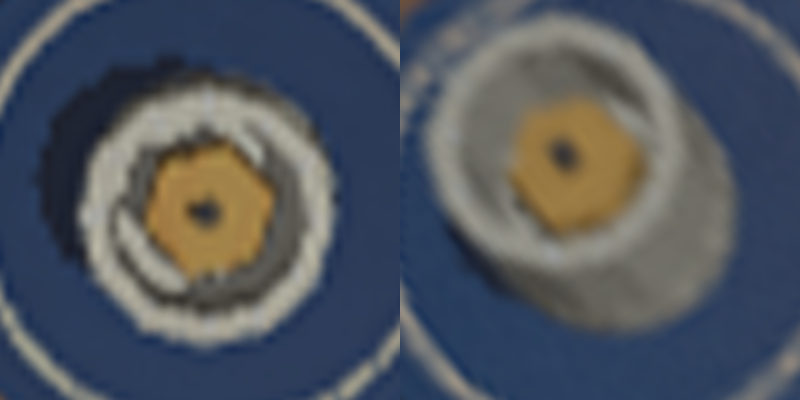

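The nut is about 31 mm across flats, so the fitting key is green (the thickest tube). Red and yellow can stay on their posts. First leg toward green, through free air:

Call:
{"method": "servo_tool", "body": {
  "plan": [
    [0.88,-1,0,0,0,0],
    [0.88,-1,0,0,0,0],
    [0.88,-1,0,0,0,0],
    [0.88,-1,0,0,0,0],
    [0.88,-1,0,0,0,0]
  ],
  "jaw": 1
}}

```text
time: 1.32
ee_pos: [0.2216, -0.4562, 0.2052]
tool_rot: [0.0, 0.99, 0.138, 0.0]
wrist_force: [1.3, -0.5, 0.3]
grip_width: 0.998
grip_force: 0.0
```

Call:
{"method": "servo_tool", "body": {
  "plan": [
    [0.88,-1,0,0,0,0],
    [0.88,-1,0,0,0,0],
    [0.88,-1,0,0,0,0],
    [0.88,-1,0,0,0,0],
    [0.88,-1,0,0,0,0]
  ]
}}

```text
time: 1.95
ee_pos: [0.279, -0.3359, 0.2053]
tool_rot: [0.0, 0.99, 0.138, 0.0]
wrist_force: [0.9, 0.2, -0.2]
grip_width: 0.997
grip_force: 0.0
```

Call:
{"method": "servo_tool", "body": {
  "plan": [
    [0.88,-1,0,0,0,0],
    [0.88,-1,0,0,0,0],
    [0.88,-1,0,0,0,0],
    [0.88,-1,0,0,0,0],
    [0.88,-1,0,0,0,0]
  ]
}}

```text
time: 2.58
ee_pos: [0.3363, -0.2157, 0.2053]
tool_rot: [0.0, 0.99, 0.138, 0.0]
wrist_force: [-0.4, -0.3, -1.0]
grip_width: 0.998
grip_force: 0.0
```

Call:
{"method": "servo_tool", "body": {
  "plan": [
    [0.88,-1,0,0,0,0],
    [0.88,-1,0,0,0,0],
    [0.88,-1,0,0,0,0],
    [0.88,-1,0,0,0,0],
    [0.88,-1,0,0,0,0]
  ]
}}

```text
time: 3.2
ee_pos: [0.3937, -0.0954, 0.2053]
tool_rot: [0.0, 0.99, 0.138, 0.0]
wrist_force: [1.0, -1.1, -1.2]
grip_width: 0.999
grip_force: 0.0
```

Call:
{"method": "servo_tool", "body": {
  "plan": [
    [0.88,-1,0,0,0,0],
    [0.88,-1,0,0,0,0],
    [0.88,-1,0,0,0,0],
    [0.88,-1,0,0,0,0],
    [0.88,-1,0,0,0,0]
  ]
}}

```text
time: 3.82
ee_pos: [0.451, 0.0249, 0.2053]
tool_rot: [0.0, 0.99, 0.138, 0.0]
wrist_force: [-1.0, -1.7, 1.0]
grip_width: 1.003
grip_force: 0.0
```

Call:
{"method": "servo_tool", "body": {
  "plan": [
    [0.88,-1,0,0,0,0],
    [0.88,-1,0,0,0,0],
    [0.88,-1,0,0,0,0],
    [0.88,-1,0,0,0,0],
    [0.88,-1,0,0,0,0]
  ]
}}

```text
time: 4.45
ee_pos: [0.5083, 0.1451, 0.2052]
tool_rot: [0.0, 0.99, 0.138, 0.0]
wrist_force: [0.4, -0.1, 0.0]
grip_width: 1.003
grip_force: 0.0
```

Call:
{"method": "servo_tool", "body": {
  "plan": [
    [0.88,-1,0,0,0,0],
    [0.88,-1,0,0,0,0],
    [0.88,-1,0,0,0,0],
    [0.88,-1,0,0,0,0],
    [0.88,-1,0,0,0,0]
  ]
}}

```text
time: 5.08
ee_pos: [0.5656, 0.2654, 0.2051]
tool_rot: [-0.0, 0.99, 0.138, 0.0]
wrist_force: [0.9, -0.5, 0.1]
grip_width: 1.002
grip_force: 0.0
```

Call:
{"method": "servo_tool", "body": {
  "plan": [
    [0,0,0,0,0,-1],
    [0,0,0,0,0,-1],
    [0,0,0,0,0,-1],
    [0,0,0,0,0,-1],
    [0,0,0,0,0,-1]
  ]
}}

```text
time: 5.7
ee_pos: [0.5652, 0.2646, 0.2051]
tool_rot: [-0.0, 0.951, 0.309, -0.0]
wrist_force: [-0.2, -0.2, 0.3]
grip_width: 0.997
grip_force: 0.0
```

Call:
{"method": "servo_tool", "body": {
  "plan": [
    [0,0,0,0,0,-1],
    [0,0,0,0,0,-1],
    [0,0,0,0,0,-1],
    [0,0,0,0,0,-1],
    [0,0,0,0,0,-1]
  ]
}}

```text
time: 6.32
ee_pos: [0.5652, 0.2646, 0.2051]
tool_rot: [-0.0, 0.883, 0.469, 0.0]
wrist_force: [-0.1, -0.2, -0.4]
grip_width: 0.999
grip_force: 0.0
```

Call:
{"method": "servo_tool", "body": {
  "plan": [
    [0,0,0,0,0,-1],
    [0,0,0,0,0,-1],
    [0,0,0,0,0,-1],
    [0,0,0,0,0,-1],
    [0,0,0,0,0,-1]
  ]
}}

```text
time: 6.95
ee_pos: [0.5653, 0.2646, 0.2051]
tool_rot: [-0.0, 0.788, 0.616, 0.0]
wrist_force: [-0.9, 0.4, 0.2]
grip_width: 1.005
grip_force: 0.0
```

Call:
{"method": "servo_tool", "body": {
  "plan": [
    [0.25,-0.08,0.8,0,0,0],
    [0,0,0.8,0,0,0],
    [0,0,0.8,0,0,0],
    [0,0,0.8,0,0,0],
    [0,0,0.8,0,0,0]
  ]
}}

```text
time: 7.58
ee_pos: [0.5647, 0.2696, 0.1237]
tool_rot: [-0.0, 0.789, 0.615, -0.0]
wrist_force: [0.2, -0.3, -0.1]
grip_width: 1.001
grip_force: 0.0
```

Call:
{"method": "servo_tool", "body": {
  "plan": [
    [0,0,0.6,0,0,0],
    [0,0,0.6,0,0,0],
    [0,0,0.6,0,0,0],
    [0,0,0.5,0,0,0],
    [0,0,0,0,0,0]
  ]
}}

```text
time: 8.2
ee_pos: [0.5642, 0.2695, 0.0779]
tool_rot: [-0.0, 0.789, 0.615, -0.001]
wrist_force: [0.1, -1.0, -0.3]
grip_width: 1.0
grip_force: 0.0
```

Call:
{"method": "servo_tool", "body": {
  "plan": [
    [0,0,0,0,0,0],
    [0,0,0,0,0,0],
    [0,0,0,0,0,0],
    [0,0,0,0,0,0],
    [0,0,0,0,0,0]
  ],
  "jaw": -1,
  "force": 60
}}

```text
time: 8.82
ee_pos: [0.5652, 0.27, 0.0796]
tool_rot: [0.0, 0.789, 0.615, 0.0]
wrist_force: [-1.8, -0.0, 3.7]
grip_width: 0.149
grip_force: 58.6
```

Call:
{"method": "servo_tool", "body": {
  "plan": [
    [0,0,-0.3,0,0,0],
    [0,0,-0.8,0,0,0],
    [0,0,-1,0,0,0],
    [0,0,-1,0,0,0],
    [0,0,-1,0,0,0]
  ]
}}

```text
time: 9.45
ee_pos: [0.5653, 0.2699, 0.1633]
tool_rot: [0.0, 0.789, 0.615, 0.001]
wrist_force: [-0.3, 0.2, -1.9]
grip_width: 0.15
grip_force: 58.6
```

Call:
{"method": "servo_tool", "body": {
  "plan": [
    [0,0,-1,0,0,0],
    [0,0,-0.6,0,0,0],
    [0,0,0,0,0,0],
    [0,0,0,0,0,0],
    [0,0,0,0,0,0]
  ]
}}

```text
time: 10.07
ee_pos: [0.5643, 0.2695, 0.1918]
tool_rot: [-0.0, 0.789, 0.615, -0.001]
wrist_force: [-0.7, -0.6, -1.8]
grip_width: 0.151
grip_force: 58.6
```

```bash
python3 - <<'E'
from h import *
s=readout.state();print({k:s[k] for k in("ee_pos","tool_rot","wrist_force","torque","grip_width","grip_force")})
for n in("top","scene"):
    p,d=imaging.capture(n);cv2.imwrite(f"pics/{n}1.png",p);np.save(f"pics/{n}1.npy",d)
    m=mask(p,HUE["green"],smin=100,vmin=40);P=cloud(n,d,m);k=P[:,2]>.15;P=P[k];print(n,len(P),P.mean(0) if len(P) else 0, np.percentile(P,[2,98],axis=0) if len(P) else 0)
cv2.imwrite("pics/lift.png",np.hstack([cv2.resize(cv2.imread("pics/top1.png")[150:250,80:230],(450,300)),cv2.resize(cv2.imread("pics/scene1.png")[140:290,300:450],(300,300))]))
E
```

```text
{'ee_pos': array([0.56426718, 0.26952643, 0.1917695 ]), 'tool_rot': array([-3.13703364e-04,  7.88751371e-01,  6.14711434e-01, -1.01401555e-03]), 'wrist_force': array([-0.6848103 , -0.59674613, -1.81344054]), 'torque': array([-0.01982398,  0.06925974, -0.01078344]), 'grip_width': 0.15064870649812484, 'grip_force': 58.620929047465324}
top 131 [0.5612491  0.25737033 0.22413094] [[0.55208817 0.23929012 0.2090744 ]
 [0.57228027 0.27818903 0.29237572]]
scene 71 [0.57155863 0.28247717 0.22013143] [[0.56132841 0.24520627 0.21320569]
 [0.59116897 0.29701966 0.24862838]]
```

View pics/lift.png

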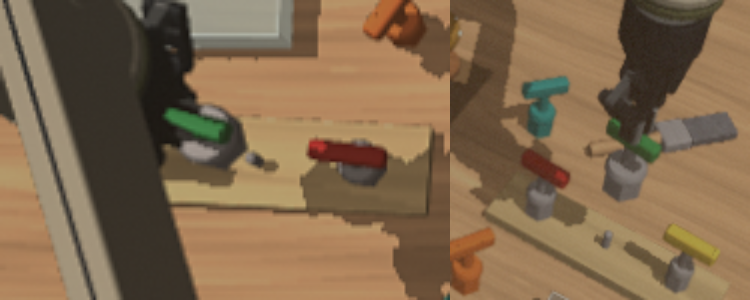

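The key is held, lifted and clear of the others; red and yellow still stand at (350,155) and (690,245) in the crop. Now I'll carry it to the wheel.

Call:
{"method": "servo_tool", "body": {
  "plan": [
    [-1,0.41,0,0,0,0],
    [-1,0.41,0,0,0,0],
    [-1,0.41,0,0,0,0],
    [-1,0.41,0,0,0,0],
    [-1,0.41,0,0,0,0]
  ]
}}

```text
time: 10.8
ee_pos: [0.5805, 0.161, 0.1932]
tool_rot: [0.0, 0.789, 0.614, 0.0]
wrist_force: [0.3, 0.1, -1.8]
grip_width: 0.151
grip_force: 58.6
```

Call:
{"method": "servo_tool", "body": {
  "plan": [
    [-1,0.41,0,0,0,0],
    [-1,0.41,0,0,0,0],
    [-1,0.41,0,0,0,0],
    [-1,0.41,0,0,0,0],
    [-1,0.41,0,0,0,0]
  ]
}}

```text
time: 11.42
ee_pos: [0.5958, 0.0544, 0.1931]
tool_rot: [-0.0, 0.789, 0.615, 0.0]
wrist_force: [0.0, -0.6, -2.0]
grip_width: 0.15
grip_force: 58.6
```

```bash
python3 - <<'E'
import cv2,numpy as np
for n in("top","scene"):
    im=cv2.imread(f"pics/nut_{n}.png") # 0.25mm/px, rows x, cols y
    h=cv2.cvtColor(im,cv2.COLOR_BGR2HSV)
    for vm in (70,120):
        m=((h[...,0]<32)&(h[...,0]>10)&(h[...,1]>100)&(h[...,2]>vm)).astype(np.uint8)
        q=max(cv2.findContours(m,0,1)[0],key=cv2.contourArea);q=cv2.convexHull(q)
        q2=q
        for e in np.arange(1,15,.5):
            q2=cv2.approxPolyDP(q,e,True)
            if len(q2)<=6:break
        v=q2.reshape(-1,2)[:,::-1].astype(float)
        E=np.roll(v,-1,0)-v; L=np.hypot(*E.T)/4; a=np.degrees(np.arctan2(E[:,1],E[:,0]))
        am=(a+30)%60-30
        print(n,vm,"edges len",L.round(1),"edge dir mod60",am.round(1)," wmean",np.degrees(np.angle((L*np.exp(6j*np.radians(a))).sum())/6).round(1),"mid",v.mean(0).round(0))
E
```

```text
top 70 edges len [17.2 18.9 16.4 19.3 14.  16.9] edge dir mod60 [-12.  -15.3 -14.1 -22.4 -15.5 -11. ]  wmean -15.1 mid [207. 206.]
top 120 edges len [19.1 13.7 15.4 16.5 12.8 19.7] edge dir mod60 [-26.7 -23.7 -13.9 -18.1 -12.4  -6. ]  wmean -16.8 mid [216. 207.]
scene 70 edges len [22.6 11.8 15.3 19.5 16.  13.6] edge dir mod60 [-20.8  28.   -8.9 -20.2 -20.1 -17.2]  wmean -19.5 mid [167. 175.]
scene 120 edges len [19.6 14.3 14.8 19.1 16.  13.6] edge dir mod60 [-16.5 -22.5 -11.3 -18.2 -20.1 -17.2]  wmean -17.7 mid [164. 175.]
```

Nut edges lie at about -15.5° mod 60 in both views, so the key must turn by about +28.7°.

Call:
{"method": "servo_tool", "body": {
  "plan": [
    [-1,0.4,0,0,0,0],
    [-1,0.4,0,0,0,0],
    [-1,0.4,0,0,0,0],
    [-1,0.4,0,0,0,0],
    [-1,0.4,0,0,0,0]
  ]
}}

```text
time: 12.05
ee_pos: [0.6101, -0.0524, 0.1931]
tool_rot: [0.0, 0.789, 0.615, 0.0]
wrist_force: [0.0, 0.1, -2.2]
grip_width: 0.15
grip_force: 58.6
```

Call:
{"method": "servo_tool", "body": {
  "plan": [
    [0,0,0,0,0,-0.9],
    [0,0,0,0,0,-0.9],
    [0,0,0,0,0,-0.9],
    [0,0,0,0,0,-0.9],
    [0,0,0,0,0,-0.9]
  ]
}}

```text
time: 12.68
ee_pos: [0.6101, -0.0517, 0.1931]
tool_rot: [-0.0, 0.682, 0.731, 0.0]
wrist_force: [0.7, -0.6, -2.1]
grip_width: 0.147
grip_force: 58.7
```

Call:
{"method": "servo_tool", "body": {
  "plan": [
    [0,0,0.5,0,0,-0.9],
    [0,0,0.5,0,0,-0.9],
    [0,0,0.5,0,0,-0.9],
    [0,0,0.4,0,0,0],
    [0,0,0,0,0,0]
  ]
}}

```text
time: 13.3
ee_pos: [0.6094, -0.0512, 0.1541]
tool_rot: [-0.001, 0.612, 0.791, -0.0]
wrist_force: [-0.5, 1.0, -1.6]
grip_width: 0.15
grip_force: 58.7
```

```bash
python3 - <<'E'
from h import *
s=readout.state();print({k:s[k] for k in("ee_pos","tool_rot","wrist_force","torque")})
for n in("top","scene"):
    p,d=imaging.capture(n);cv2.imwrite(f"pics/{n}2.png",p);np.save(f"pics/{n}2.npy",d)
cv2.imwrite("pics/hov.png",np.hstack([cv2.resize(cv2.imread("pics/top2.png")[135:235,245:345],(400,400),interpolation=2),cv2.resize(cv2.imread("pics/scene2.png")[145:245,200:300],(400,400),interpolation=2)]))
E
```

```text
{'ee_pos': array([ 0.6093882 , -0.05118894,  0.15414199]), 'tool_rot': array([-7.46517998e-04,  6.11715560e-01,  7.91077350e-01, -3.78492403e-04]), 'wrist_force': array([-0.49783433,  0.95591262, -1.64835589]), 'torque': array([0.0013741 , 0.02104791, 0.01394542])}
```

View pics/hov.png

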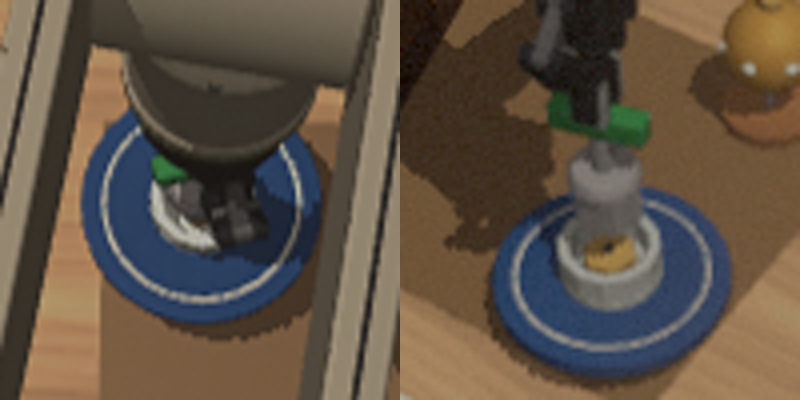

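```bash
python3 - <<'E'
from h import *
for n in("top","scene"):
    p=cv2.imread(f"pics/{n}0.png");m=mask(p,((100,125),)).astype(np.uint8)
    x,y=dict(top=(296,185),scene=(252,213))[n]
    # white ring on the wheel: low saturation between blue; outer edge of ring via contours hierarchy
    for c in cv2.findContours(m,1,1)[0]:
        if cv2.contourArea(c)<1200: continue
        X=plane(n,cv2.convexHull(c).reshape(-1,2),.04)[:,:2]*1000
        A=np.c_[2*X,np.ones(len(X))];s=np.linalg.lstsq(A,(X**2).sum(1),rcond=None)[0];r=np.sqrt(s[2]+s[:2]@s[:2]);res=np.hypot(*(X-s[:2]).T)-r
        print(n,"circle",s[:2].round(1),"r",r.round(1),"rms",res.std().round(2))
s=readout.state();T=s["ee_pos"];th=2*np.arctan2(s["tool_rot"][2],s["tool_rot"][1]);ax=np.array([np.cos(th),np.sin(th)]);ay=np.array([np.sin(th),-np.cos(th)])
n="scene";p=cv2.imread("pics/scene2.png");d=np.load("pics/scene2.npy");m=mask(p,HUE["green"],90,35);P=cloud(n,d,m)
P=P[(np.abs(P[:,0]-T[0])<.06)&(np.abs(P[:,1]-T[1])<.06)];print(len(P),"z",np.percentile(P[:,2],[5,50,80,95]).round(4))
r=P[:,:2]-T[:2];a=r@ax*1000;c=r@ay*1000
tp=P[:,2]>np.percentile(P[:,2],95)-.004
print("along ends",np.percentile(a,[0,1,99,100]).round(1),"across top",np.percentile(c[tp],[0,5,50,95,100]).round(1),tp.sum())
v,u=np.nonzero(m);print("mask u",u.min(),u.max(),"v",v.min(),v.max())
# shank/tube: low-sat grey tube edges at several rows
g=cv2.cvtColor(p,cv2.COLOR_BGR2HSV)
for row in (188,191,194,197,200): print(row,[(x,*g[row,x]) for x in range(238,268,1)] if row==194 else '')
E
```

```text
top circle [610.5 -53.5] r 56.9 rms 0.31
top circle [610.7 -53.2] r 65.4 rms 0.35
top circle [609.4 -53.3] r 72.9 rms 0.26
140 z [0.1698 0.1801 0.1829 0.1845]
along ends [-28.1 -27.7  30.2  30.3] across top [-7.4 -4.   2.9  8.8 18. ] 67
mask u 237 261 v 168 180
188 
191 
194 [(238, np.uint8(12), np.uint8(75), np.uint8(85)), (239, np.uint8(130), np.uint8(15), np.uint8(50)), (240, np.uint8(113), np.uint8(87), np.uint8(53)), (241, np.uint8(109), np.uint8(140), np.uint8(62)), (242, np.uint8(108), np.uint8(129), np.uint8(77)), (243, np.uint8(115), np.uint8(42), np.uint8(66)), (244, np.uint8(13), np.uint8(28), np.uint8(82)), (245, np.uint8(13), np.uint8(22), np.uint8(83)), (246, np.uint8(13), np.uint8(24), np.uint8(95)), (247, np.uint8(14), np.uint8(26), np.uint8(106)), (248, np.uint8(11), np.uint8(19), np.uint8(108)), (249, np.uint8(10), np.uint8(20), np.uint8(113)), (250, np.uint8(12), np.uint8(28), np.uint8(120)), (251, np.uint8(15), np.uint8(26), np.uint8(118)), (252, np.uint8(6), np.uint8(22), np.uint8(116)), (253, np.uint8(14), np.uint8(24), np.uint8(115)), (254, np.uint8(16), np.uint8(26), np.uint8(109)), (255, np.uint8(11), np.uint8(19), np.uint8(106)), (256, np.uint8(7), np.uint8(23), np.uint8(100)), (257, np.uint8(13), np.uint8(25), np.uint8(90)), (258, np.uint8(12), np.uint8(27), np.uint8(95)), (259, np.uint8(10), np.uint8(23), np.uint8(100)), (260, np.uint8(114), np.uint8(27), np.uint8(95)), (261, np.uint8(110), np.uint8(100), np.uint8(102)), (262, np.uint8(109), np.uint8(115), np.uint8(95)), (263, np.uint8(109), np.uint8(137), np.uint8(93)), (264, np.uint8(109), np.uint8(121), np.uint8(97)), (265, np.uint8(109), np.uint8(132), np.uint8(93)), (266, np.uint8(109), np.uint8(118), np.uint8(97)), (267, np.uint8(110), np.uint8(129), np.uint8(99))]
197 
200
```

```bash
python3 - <<'E'
from h import *
n="scene";c=imaging.camera_params(n)
pr=lambda X:cv2.projectPoints(np.float64(X).reshape(-1,3),cv2.Rodrigues(c["R"])[0],c["t"],c["camera_matrix"],c["distortion"])[0].reshape(-1,2)
T=np.array([.6094,-.0512])
for z in(.1,.11,.12,.13):print("axis z",z,pr([*T,z]).round(1))
g=cv2.cvtColor(cv2.imread("pics/scene2.png"),cv2.COLOR_BGR2HSV)
for row in range(185,203,2):
    x=np.arange(235,272);ok=(g[row,x,1]<60)&(g[row,x,2]>75);print(row,x[ok].min(),x[ok].max(),(x[ok].min()+x[ok].max())/2,end=' | ')
print("\nnut ctr px",pr([.6126,-.0519,.06]).round(1),"nut true if T",pr([*T,.06]).round(1),"per 1mm x",(pr([.6104,-.0512,.06])-pr([*T,.06])).round(2),"y",(pr([.6094,-.0502,.06])-pr([*T,.06])).round(2))
p=cv2.imread("pics/scene0.png");m=mask(p,((100,125),)).astype(np.uint8)
for q in cv2.findContours(m,1,1)[0]:
    if cv2.contourArea(q)<700 : continue
    h=cv2.convexHull(q).reshape(-1,2);X=plane(n,h,.04)[:,:2]*1000
    for z in(.04,.066):
        X=plane(n,h,z)[:,:2]*1000
        A=np.c_[2*X,np.ones(len(X))];s=np.linalg.lstsq(A,(X**2).sum(1),rcond=None)[0];r=np.sqrt(s[2]+s[:2]@s[:2]);print(cv2.contourArea(q),z,s[:2].round(1),r.round(1),(np.hypot(*(X-s[:2]).T)-r).std().round(2))
E
```

```text
axis z 0.1 [[251.9 196.1]]
axis z 0.11 [[251.6 193.3]]
axis z 0.12 [[251.3 190.4]]
axis z 0.13 [[251.  187.5]]
185 243 259 251.0 | 187 242 260 251.0 | 189 242 259 250.5 | 191 243 261 252.0 | 193 241 268 254.5 | 195 246 271 258.5 | 197 245 268 256.5 | 199 245 271 258.0 | 201 242 271 256.5 | 
nut ctr px [[251.9 207.8]] nut true if T [[252.9 207.1]] per 1mm x [[-0.24  0.26]] y [[0.33 0.17]]
```

Corrected target for the key is roughly (0.611, -0.053). Descending to just above the nut, then gently onto it.

Call:
{"method": "servo_tool", "body": {
  "plan": [
    [-0.09,0.05,0.3,0,0,0],
    [0,0,0.4,0,0,0],
    [0,0,0.4,0,0,0],
    [0,0,0.4,0,0,0],
    [0,0,0,0,0,0]
  ]
}}

```text
time: 14.02
ee_pos: [0.6105, -0.0522, 0.1237]
tool_rot: [-0.001, 0.611, 0.792, -0.001]
wrist_force: [-0.0, -0.1, -1.9]
grip_width: 0.152
grip_force: 58.7
```

Call:
{"method": "servo_tool", "body": {
  "plan": [
    [0,0,0.1,0,0,0],
    [0,0,0.1,0,0,0],
    [0,0,0.1,0,0,0],
    [0,0,0.1,0,0,0],
    [0,0,0,0,0,0]
  ]
}}

```text
time: 14.65
ee_pos: [0.6112, -0.0524, 0.1168]
tool_rot: [-0.0, 0.611, 0.792, -0.0]
wrist_force: [-1.3, -1.0, -1.8]
grip_width: 0.151
grip_force: 58.7
```

Call:
{"method": "servo_tool", "body": {
  "plan": [
    [0,0,0.1,0,0,0],
    [0,0,0.1,0,0,0],
    [0,0,0.1,0,0,0],
    [0,0,0,0,0,0],
    [0,0,0,0,0,0]
  ]
}}

```text
time: 15.28
ee_pos: [0.6114, -0.0524, 0.1111]
tool_rot: [-0.0, 0.611, 0.792, 0.0]
wrist_force: [0.2, -0.7, -1.7]
grip_width: 0.153
grip_force: 58.7
```

The mouth is now below the nut's top with no contact force, so it is sliding over the nut.

Call:
{"method": "servo_tool", "body": {
  "plan": [
    [0,0,0.1,0,0,0],
    [0,0,0.1,0,0,0],
    [0,0,0.05,0,0,0],
    [0,0,0.05,0,0,0],
    [0,0,0,0,0,0]
  ]
}}

```text
time: 15.9
ee_pos: [0.6117, -0.0525, 0.1057]
tool_rot: [0.0, 0.611, 0.792, 0.0]
wrist_force: [-1.3, -0.1, 3.3]
grip_width: 0.147
grip_force: 59.5
```

Call:
{"method": "servo_tool", "body": {
  "plan": [
    [0,0,0.05,0,0,0],
    [0,0,0.05,0,0,0],
    [0,0,0,0,0,0],
    [0,0,0,0,0,0],
    [0,0,0,0,0,0]
  ]
}}

```text
time: 16.52
ee_pos: [0.6127, -0.0527, 0.1057]
tool_rot: [0.002, 0.611, 0.792, 0.001]
wrist_force: [-4.6, -1.3, 12.4]
grip_width: 0.149
grip_force: 61.0
```

```bash
python3 - <<'E'
from h import *
for n in("top","scene"):
    p,d=imaging.capture(n);cv2.imwrite(f"pics/{n}3.png",p)
cv2.imwrite("pics/fin.png",np.hstack([cv2.resize(cv2.imread("pics/scene3.png")[155:245,200:290],(400,400),interpolation=2),cv2.resize(cv2.imread("pics/scene3.png")[190:300,320:450],(400,400),interpolation=2)]))
s=readout.state();print({k:s[k] for k in("time","ee_pos","tool_rot","wrist_force","torque","grip_force")})
E
```

```text
{'time': 16.625, 'ee_pos': array([ 0.6126801 , -0.05276758,  0.10570139]), 'tool_rot': array([1.52294696e-03, 6.11127479e-01, 7.91530398e-01, 7.16733946e-04]), 'wrist_force': array([-4.22864005, -0.30409995, 13.11427817]), 'torque': array([ 0.03112236,  0.83481169, -0.02117355]), 'grip_force': 61.03842525277287}
```

View pics/fin.png

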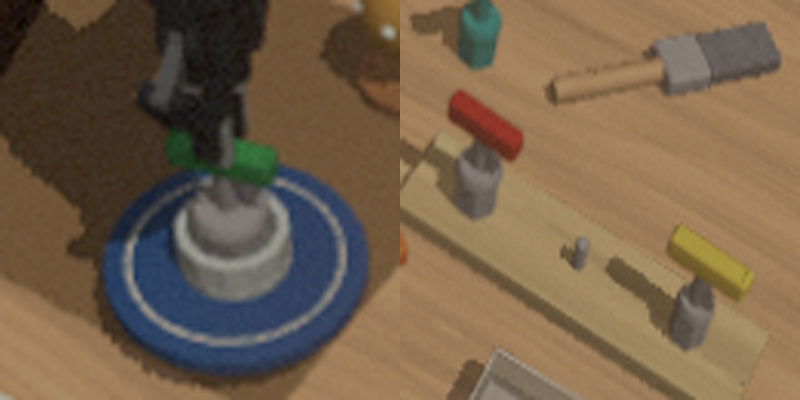

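The picture shows the green key sunk in the hub at (235,230), and red and yellow upright on their posts. It stopped firm at the recess floor height, TCP z 0.1057 (mouth about 46.5 mm against a floor at 46 mm).

```bash
python3 -c "
from plant import workorder;print(workorder.job_done())"
```

```text
the job is handed in; nothing more can be done
None
```

The green key fits the wheel's nut: it is pushed home to the recess floor and still gripped, red and yellow never left their posts, and the job is handed in (no verdict came back).

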